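Bring the salt round on the spice carousel and hold it there

ROBOT

A 6-joint arm with a two-finger parallel gripper is mounted at the origin on a cart in front of the work surface, level with it; the furniture and walls round the work are solid. World frame = base frame: x ahead of the robot, y to its left, z up, the work surface at z = 0. Lengths are in m, angles in rad, forces in N, time in s.
With the tool pointing down it reaches from about 0.325 to 0.9 m from the base axis. Payload 6.1 kg.
Tool frame: the origin (TCP) lies between the finger pads, 19 mm behind the fingertips; this is the grasp point; z points along the fingers, y is the line along which they close (so a half turn about z gives the same grasp; the last joint's range is limited). The gripper opens to 87 mm and grips with 3 to 60 N. Pads are 19 mm wide; open, the fingers measure 117 mm over their backs; the gripper's body (75 mm by 190 mm) begins 51 mm behind the grasp point.
Start: joints at [1.138, 0.22, 1.526, -0, 1.395, -0.126], TCP at [0.189, 0.596, 0.241] pointing down, gripper open.
Joint ranges: [-2.98, 2.98], [-0.91, 2.08], [0.09, 2.57], [-1.24, 4.39], [0.2, 2.65], [-2.68, 2.68]. Speed limits (rad/s): [2.57, 2.57, 3.01, 3.14, 3.14, 3.14].

INTERFACE

Orientations are given as a 3x3 rotation matrix whose columns are the frame's x, y, z axes.
In Python, from workcell import status, get_image, camera_params, workorder gives the robot as it stands.
- The arm moves only by the tool step_arm, never from a script. Its argument "motion" is text: rows parted by semicolons, each of 6 numbers parted by spaces: the shift along the tool's x, y, z in shares of 60 cm (1.0 is 60 cm), then the turn, a rotation vector about the tool's x, y, z in fractions of the full range, 1 being 180 degrees. A call has 1 to 5 rows; each row is the pose to reach, as a shift and turn from the pose commanded when the call began, along the tool's axes at that moment; what a row does not reach only later rows make up. A row lasts 1/8 s, in which the tool goes at most 62.5 mm and 10.7 degrees, less where a joint would pass 70% of its speed; a pose out of reach is approached as far as the arm can. A shift or turn number past 1, either way, is cut back to 1. A call with a gripper value outside its range is refused whole. "gripper" is the finger opening in m, from 0 to 0.087, set as the call begins (left out, the last holds). The fingers move at their own pace and stop on an object; "newtons" is the grip in N (left out, the last holds). Time passes only in rows, so rows that repeat a pose let the fingers close. It gives the time, the measured TCP pose, the force, the opening and the grip force at its end, in the units of the state.
- status.get_state(): the state, without advancing time (a new reading comes with each control period).
- get_image(name): name is "scene" or "top" or "wrist"; returns (picture, depth): 420x560x3 uint8, red, green, blue; 420x560 float32, m along the optical axis (not along the pixel's ray), 0 where there is no reading.
- camera_params(name): a dict with "camera_matrix" (3x3 intrinsics, pixels), "extrinsics" (4x4, takes a point from camera to world coordinates). Camera axes: x right, y up, looking along -z (the intrinsics and any distortion apply to the point x, -y, -z); pixel columns grow to the right and rows downward; lengths in m; the calibration is good to about 2 mm. The wrist camera is an equidistant fisheye: a pixel r from the principal point sees the ray r / f radians off the axis. A picture is of the moment at which its call begins: read the wrist's pose just before it. camera_params takes no time and is no camera call; for the wrist camera it gives the pose at the moment of the call.
- workorder.hand_in(): hands the job in; it is judged then, once.
The state is a dict: "time_s": time; "qpos": joint angles; "joint_vel": joint speeds; "tau": joint torques, N m; "ee_pos": TCP position; "orientation": TCP orientation; "wrist_force": force on the tool from outside, world axes, zero at the start; "moment": the same for the moment, N m; "width": finger opening in m; "finger_force": force on a finger pad.
Only numpy, scipy, OpenCV 4.12 (cv2) and the standard library are available. Lean on these libraries where they do the work, as an engineer would, in place of code of your own. Each camera call takes 0.05 s, during which the arm holds its last target. There are 200 camera calls.

TASK

Take the spice carousel by the handle on top of its post and turn it until the salt shaker stands squarely at the front, in line with the pointer tab of the carousel's foot. Leave all the jars standing in their cups without touching them, and disturb nothing else on the worktop. Finish while still gripping the handle, holding the turntable still so that the salt can be lifted out with one hand.

Things in the scene. Friction and masses are not known exactly. Their poses are not given: they have to be found in the camera images.
- carousel_foot: fixed steel foot under the carousel, a disc 184 mm in diameter and 12 mm high that does not turn; origin on the carousel's upright axis, on the worktop. Its own -x axis is the carousel's front and points along the pointer tab; the foot may stand askew, so the front need not face the robot exactly.
- pointer (a point): outer end of the pointer tab: a flat steel strip, 22 mm wide with a round end, that sticks out from the foot under the turntable; the point lies 136 mm from the axis, 8 mm above the worktop. The front is the direction from the axis to this point.
- turntable: dark wooden disc, 212 mm diameter, top face 28 mm above the worktop, turns both ways (stops two turns away); friction of about 0.06 N m keeps it where it is left. Origin on the axis, 14 mm up. Four steel cups (48 mm inside, 40 mm high, 75 mm from the axis) lie along its own +x, +y, -x, -y axes, one jar in each, in any order, with 2 mm play all round (they may lean a little).
- handle (a point): centre of the T-handle on the turntable's central 14 mm post: a rounded wooden bar 64 mm long (along the turntable's x axis), 16 mm thick (along its y) and 30 mm high, fixed to the turntable. The point lies on the axis, 171 mm above the worktop; the bar's top is at 186 mm. The tallest jars reach to 134 mm, so fingers at the handle pass above them.
- salt: the salt shaker: clear waisted glass, 44 mm across, with a narrower domed steel cap (about 34 mm), 90 mm tall, lower than the three spice jars; origin at the centre of its underside, standing in one of the four cups, at first in the rear half of the carousel, to the left or right.
- spice_a: spice jar with a broad flat-topped cap, 45 mm across and 106 mm tall; origin at the centre of its underside. Stands in a cup of the turntable; leave it there untouched.
- spice_b: spice jar with a broad flat-topped cap, 45 mm across and 106 mm tall; origin at the centre of its underside. Stands in a cup of the turntable; leave it there untouched.
- spice_c: spice jar with a broad flat-topped cap, 45 mm across and 106 mm tall; origin at the centre of its underside. Stands in a cup of the turntable; leave it there untouched.
- espresso_cup: small white cup with a handle, 58x85x56 mm, standing on the worktop left of the carousel; origin at the centre of its underside. Not to be touched.
- teaspoon: metal teaspoon, 137x28x13 mm, lying on the worktop right of the carousel; origin at the centre of its underside. Not to be touched.
Things that resemble listed ones, but are neither listed nor needed, are in the scene too. Leave any yellow look-alike of the salt alone.

How it is judged:
On the way, in this order (a step that is already met when the one before it is completed fails the run):
1. the fingers grip the handle (contact force between the fingers and turntable above 4 N and distance between the grasp point and handle below 0.04 m), for 0.1 s.
2. the salt shaker has come round to the pointer tab (y of salt in the frame of carousel_foot between -0.012 and 0.012 m and x of salt in the frame of carousel_foot below -0.06 m), for 0.2 s.
At the end, for the whole second after the job is handed in: The salt shaker stands at the front, within 12 mm of the line from the axis through the pointer tab; the fingers grip the handle (over 4 N, TCP within 40 mm of its centre), the turntable is still (under 0.05 rad/s) and all four jars stand upright in their cups (all of step 1 and all of step 2 and angular speed of turntable below 0.05 rad/s and angle between each of salt, spice_a, spice_b, spice_c's own z axis and vertical below 0.25 rad and horizontal distance between salt and turntable between 0.067 and 0.083 m and horizontal distance between spice_a and turntable between 0.067 and 0.083 m and horizontal distance between spice_b and turntable between 0.067 and 0.083 m and horizontal distance between spice_c and turntable between 0.067 and 0.083 m and height (world z) of each of salt, spice_a, spice_b, spice_c below 0.038 m); the arm keeps its last pose, push and grip.
It fails at once if a jar is touched by the robot (contact force between any of the arm, the fingers and salt above 1 N or contact force between any of the arm, the fingers and spice_a above 1 N or contact force between any of the arm, the fingers and spice_b above 1 N or contact force between any of the arm, the fingers and spice_c above 1 N).
It fails at once if a jar tips (angle between any of salt, spice_a, spice_b, spice_c's own z axis and vertical above 0.35 rad).
It fails at once if the cup or the teaspoon is moved (distance of any of espresso_cup, teaspoon from where it was at the start of the episode above 0.015 m).
It also fails if it takes over 48 s, if anything falls off the work surface, if the arm or the gripper's body presses on something with over 40 N, if the wrist force passes 120 N, or if a joint passes its speed limit or range.

## Working session

There is one attempt and no reset: what is moved stays moved. The work goes in short steps, Python scripts to look and compute and a tool call to move; the robot and the scene stay as the last step left them, time stands still between calls to the robot, and variables do not carry over. Pictures are saved under pics/ and viewed, at most 10 in all, crops included, and the job is handed in when it is done.

Besides the shell and the picture viewer there is one more tool, called after ">>>" as name(argument=value, ...) on one line, values as JSON. step_arm: Moves the arm, as the interface text tells. Its arguments: {"type":"object","properties":{"motion":{"type":"string"},"gripper":{"type":"number"},"newtons":{"type":"number"}},"required":["motion"]}

```bash
mkdir -p pics
cat > h.py <<'E'
import numpy as np, cv2
from workcell import status, get_image, camera_params, workorder
def cloud(name):
    P=camera_params(name); im,d=get_image(name); K=np.array(P['camera_matrix']); T=np.array(P['extrinsics'])
    v,u=np.mgrid[:d.shape[0],:d.shape[1]]
    p=np.stack([(u-K[0,2])/K[0,0]*d,-(v-K[1,2])/K[1,1]*d,-d],-1)
    w=p@T[:3,:3].T+T[:3,3]; w[d<=0]=np.nan
    return im,d,w,P
E
python3 - <<'E'
from h import *
for n in ('top','scene'):
    im,d,w,P=cloud(n); cv2.imwrite(f'pics/{n}0.png',im[...,::-1]); np.savez(f'{n}0.npz',im=im,d=d,w=w)
    print({k:np.round(v,3).tolist() if not isinstance(v,str) else v for k,v in P.items()})
print(status.get_state())
E
```

```text
{'camera_matrix': [[469.007, 0.0, 275.896], [0.0, 469.007, 209.032], [0.0, 0.0, 1.0]], 'extrinsics': [[-0.066, 0.969, -0.237, 0.319], [-0.998, -0.064, 0.012, -0.064], [-0.004, 0.237, 0.971, 1.095], [0.0, 0.0, 0.0, 1.0]]}
{'camera_matrix': [[408.335, 0.0, 278.049], [0.0, 408.335, 208.67], [0.0, 0.0, 1.0]], 'extrinsics': [[0.488, 0.609, -0.625, -0.013], [-0.872, 0.324, -0.366, -0.399], [-0.02, 0.724, 0.689, 0.688], [0.0, 0.0, 0.0, 1.0]]}
{'time_s': 0.1, 'qpos': array([ 1.13789631e+00,  2.21143229e-01,  1.52750004e+00, -1.70759030e-05,
        1.39469531e+00, -1.26104824e-01]), 'joint_vel': array([-0.00051588, -0.00147735, -0.00239751, -0.00138344, -0.00037249,
       -0.00099595]), 'tau': array([ 1.19861183e-03, -4.95946133e+01, -3.88515007e+01,  7.03010825e-02,
        5.17033716e-02, -2.92443497e-05]), 'ee_pos': array([0.18854221, 0.59533086, 0.24024735]), 'orientation': array([[-9.53307167e-01,  3.02001542e-01, -7.17163648e-04],
       [ 3.02002325e-01,  9.53305859e-01, -1.59192182e-03],
       [ 2.02913463e-04, -1.73417557e-03, -9.99998476e-01]]), 'wrist_force': array([ 0.21541509, -0.75426644,  0.18370644]), 'moment': array([-0.04356825,  0.00579739,  0.00616872]), 'finger_force': 0.0, 'width': 0.08656774373237144}
```

View pics/top0.png

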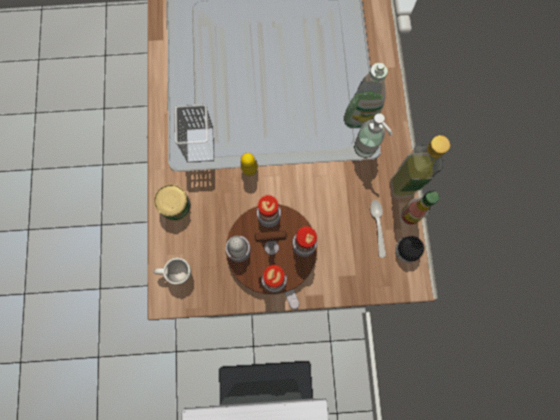

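View pics/scene0.png

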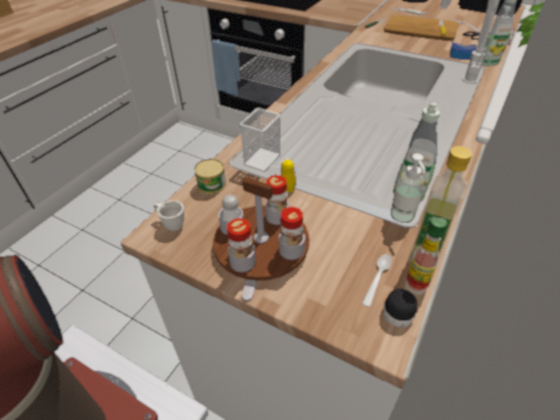

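The top view shows the handle bar at about (270,237), the salt's steel cap at (236,243) on the left, red spice caps at (268,205), (305,238) and (273,277), and the pointer tab's end at (293,301). The scene view shows the handle at (258,187), the salt at (230,203) and the tab at (248,291). Next I'll measure these.

Run:
```python
from h import *
t=np.load('top0.npz'); s=np.load('scene0.npz')
a=cv2.resize(t['im'][180:320,205:335],None,fx=4,fy=4,interpolation=cv2.INTER_CUBIC)
b=cv2.resize(s['im'][160:310,190:320],None,fx=3.7,fy=3.7,interpolation=cv2.INTER_CUBIC)[:560]
b=b[:,:280*2]
out=np.zeros((560,800,3),np.uint8)
cv2.imwrite('pics/topc.png',a[...,::-1]); cv2.imwrite('pics/scenec.png',b[...,::-1])
for n,q in (('top',t),('scene',s)):
    w=q['w']; im=q['im'].astype(int); z=w[...,2]
    x0,y0=w[...,0],w[...,1]
    near=np.hypot(x0-.42,y0+.04)<.25
    h=near&(z>.165)&(z<.20)
    print(n,'handle',h.sum(),np.nanmean(w[h],0),np.nanmax(z[h]))
    p=w[h&(z>np.nanmax(z[h])-.006)][:,:2]; c=p.mean(0); U,S,V=np.linalg.svd(p-c); print(' top face',c,V[0],np.ptp((p-c)@V[0]),np.ptp((p-c)@V[1]),np.degrees(np.arctan2(V[0,1],V[0,0])))
    red=near&(im[...,0]>150)&(im[...,1]<70)&(z>.1)
    m,l,st,cc=cv2.connectedComponentsWithStats(red.astype(np.uint8))
    for i in range(1,m):
        if st[i,4]>25: print(' red',cc[i].round(1),st[i,4],np.nanmean(w[l==i],0).round(4),np.nanmax(z[l==i]).round(4))
    # turntable disc: fit circle to points z~.028
    d=near&(abs(z-.028)<.005)
    cn=max(cv2.findContours(d.astype(np.uint8),0,1)[0],key=len)
    hull=cv2.convexHull(np.array([w[v,u,:2] for u,v in cn[:,0]],np.float32))
    print(' disc',d.sum(),cv2.minEnclosingCircle(hull))
for n,q,(u,v) in (('top',t,(293,301)),('top',t,(236,242)),('scene',s,(248,291)),('scene',s,(231,200))): print(n,u,v,q['w'][v,u].round(4))
```

```text
top handle 290 [ 0.48775768 -0.05959146  0.18246938] 0.18979822690498793
 top face [ 0.48911847 -0.05905043] [ 0.02447587 -0.99970042] 0.06016896118552861 0.014624995981547827 -88.59749574854442
 red [268.  203.9] 163 [ 0.5663 -0.0602  0.1336] 0.1393
 red [305.5 235.7] 235 [ 0.4929 -0.1337  0.1336] 0.1384
 red [273.1 275.5] 195 [ 0.4151 -0.0612  0.1332] 0.1377
 disc 4137 ((0.4894265830516815, -0.059842366725206375), 0.10597500950098038)
scene handle 379 [ 0.48364311 -0.0636879   0.17929842] 0.18821768875610112
 top face [ 0.48609426 -0.06192543] [ 0.02638772 -0.99965178] 0.061415222015517565 0.015253531173063694 -88.48791968717792
 red [278.2 182.2] 74 [ 0.557  -0.0673  0.1374] 0.1865
 red [290.7 214.3] 181 [ 0.4868 -0.1342  0.1346] 0.1375
 red [239.5 227.6] 136 [ 0.4101 -0.0659  0.1345] 0.1373
 disc 2804 ((0.4871923327445984, -0.06046735495328903), 0.10620605945587158)
top 293 301 [ 0.367  -0.1022  0.0094]
top 236 242 [0.4925 0.0127 0.1152]
scene 248 291 [ 0.3675 -0.1011  0.0079]
scene 231 200 [0.4826 0.0045 0.116 ]
```

View pics/topc.png

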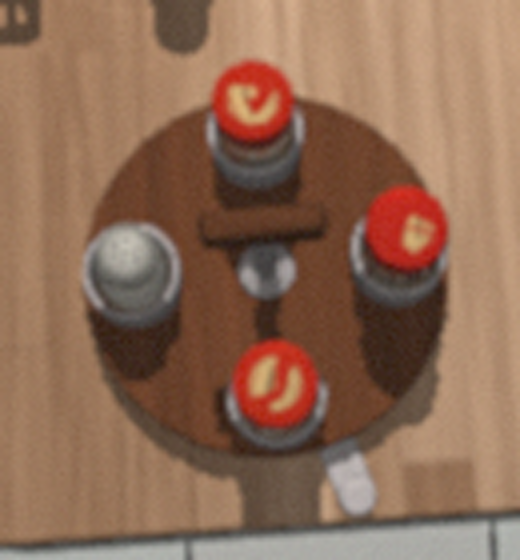

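View pics/scenec.png

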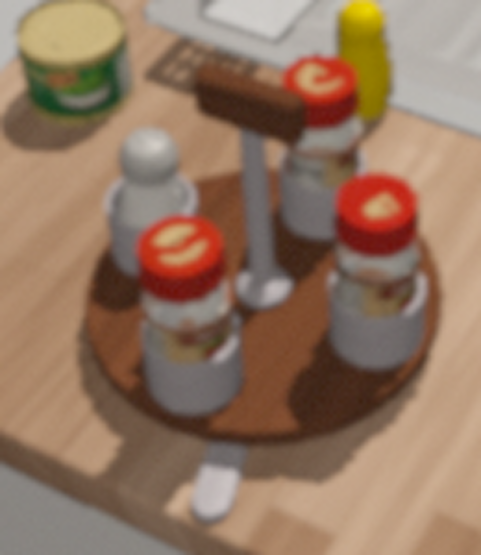

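Both crops agree: the salt is on the left, opposite the right-hand spice jar. The bar lies along world y, and the tab points toward the robot and right, with its end at crop (358,505). Next I'll fit the tab direction.

Run:
```python
from h import *
for n in ('top','scene'):
    q=np.load(n+'0.npz'); w=q['w']; im=q['im'].astype(int); z=w[...,2]
    hsv=cv2.cvtColor(q['im'],cv2.COLOR_RGB2HSV)
    ax=np.array([.4894,-.0598]) if n=='top' else np.array([.4872,-.0605])
    r=np.hypot(w[...,0]-ax[0],w[...,1]-ax[1])
    m=(r>.112)&(r<.145)&(hsv[...,1]<60)&(hsv[...,2]>120)&(abs(z)<.02)&(w[...,0]<.42)
    k,l,st,cc=cv2.connectedComponentsWithStats(m.astype(np.uint8))
    i=1+st[1:,4].argmax(); p=w[l==i]; c=p.mean(0)
    print(n,st[i],c.round(4),'rmax',r[l==i].max(),'dir from axis',np.degrees(np.arctan2(c[1]-ax[1],c[0]-ax[0]))%360)
    p2=(p-c)[:,:2]; V=np.linalg.svd(p2)[2][0]; print(' own axis',np.degrees(np.arctan2(V[1],V[0]))%180, np.nanmedian(z[(r>.15)&(r<.17)]))
    # steel cap of salt
    s=(hsv[...,1]<60)&(z>.09)&(z<.13)&(r<.11); print(' salt',s.sum(),np.nanmean(w[s],0).round(4), np.degrees(np.arctan2(np.nanmean(w[s],0)[1]-ax[1],np.nanmean(w[s],0)[0]-ax[0]))%360)
```

```text
top [287 293  12  16 135] [ 0.368  -0.102   0.0053] rmax 0.14478634557478345 dir from axis 199.16054608247447
 own axis 12.514634763343906 -0.0010740510848796792
 salt 270 [ 0.4867 -0.007   0.1096] 92.89403598612213
scene [241 285  15  16 163] [ 0.3653 -0.1012  0.0066] rmax 0.14469373718829717 dir from axis 198.4784013926261
 own axis 28.526642964544436 -0.015706714817357526
 salt 616 [ 0.473  -0.0534  0.1059] 153.44431852773963
```

Units first: shifts go in shares of 60 cm and turns go in shares of 180 degrees. So -0.22 m / 0.6 = -0.3667, -0.2 m / 0.6 = -0.3333, 30 degrees / 180 = 0.1667.

>>> step_arm(motion="-0.0583 -0.0667 -0.0067 0 0 0.0333; -0.125 -0.1417 -0.0133 0 0 0.0667; -0.1917 -0.2167 -0.02 0 0 0.1; -0.2583 -0.2917 -0.0267 0 0 0.1333; -0.3333 -0.3667 -0.0333 0 0 0.1667", gripper=0.087)

```text
time_s: 0.72
ee_pos: [0.3125, 0.325, 0.261]
orientation: [[-0.673, 0.74, -0.0], [0.74, 0.673, -0.0], [-0.0, -0.0, -1.0]]
wrist_force: [1.1, -0.9, 0.4]
width: 0.087
finger_force: 0.0
```

Converted, -0.28 m / 0.6 = -0.4667, -0.22 m / 0.6 = -0.3667, 30 degrees / 180 = 0.1667.

>>> step_arm(motion="-0.0917 -0.03 0 0 0 0.0333; -0.1833 -0.0583 0 0 0 0.0667; -0.275 -0.0883 0 0 0 0.1; -0.3667 -0.1167 0 0 0 0.1333; -0.4667 -0.15 0 0 0 0.1667")

```text
time_s: 1.35
ee_pos: [0.4348, 0.0584, 0.2611]
orientation: [[-0.212, 0.977, 0.0], [0.977, 0.212, 0.0], [0.0, 0.0, -1.0]]
wrist_force: [0.9, 0.1, -0.6]
width: 0.0871
finger_force: 0.0
```

Converted, -0.127 m / 0.6 = -0.2117, -0.09 m / 0.6 = -0.15, 10.7 degrees / 180 = 0.0594.

>>> step_arm(motion="-0.075 0.0167 0 0 0 0.0222; -0.15 0.0317 0 0 0 0.0444; -0.2117 0.045 0 0 0 0.0594; -0.2117 0.045 0 0 0 0.0594; -0.2117 0.045 0 0 0 0.0594")

```text
time_s: 1.98
ee_pos: [0.4877, -0.0577, 0.2606]
orientation: [[-0.03, 1.0, -0.001], [1.0, 0.03, 0.001], [0.001, -0.001, -1.0]]
wrist_force: [-0.5, 0.4, 0.3]
width: 0.087
finger_force: 0.0
```

Run:
```python
from h import *
st=status.get_state(); P=camera_params('wrist'); im,d=get_image('wrist'); cv2.imwrite('pics/w1.png',im[...,::-1])
K=np.array(P['camera_matrix']);T=np.array(P['extrinsics'])
v,u=np.mgrid[:420,:560]; x=(u-K[0,2])/K[0,0]; y=(v-K[1,2])/K[1,1]; r=np.hypot(x,y); k=np.tan(np.minimum(r,1.5))/np.maximum(r,1e-9)
p=np.stack([x*k*d,-y*k*d,-d],-1); w=p@T[:3,:3].T+T[:3,3]; w[(d<=0)|(r>1.4)]=np.nan
np.savez('w1.npz',w=w,im=im); print(st['ee_pos'],K.round(1).tolist(),T.round(3).tolist())
z=w[...,2]
for lo,hi in((.165,.2),(.125,.145),(.09,.12),(.02,.034)):
    m=(z>lo)&(z<hi)&(np.hypot(w[...,0]-.488,w[...,1]+.06)<.13)
    if lo==.165:
        q=w[m&(z>np.nanmax(z[m])-.006)][:,:2]; c,s,a=cv2.minAreaRect(q.astype(np.float32)); print('handle',m.sum(),q.mean(0),c,s,a,np.nanmax(z[m]))
    else:
        n,l,s,cc=cv2.connectedComponentsWithStats(m.astype(np.uint8))
        for i in range(1,n):
            if s[i,4]>100: print(lo,cc[i].round(),s[i,4],np.nanmean(w[l==i],0).round(4))
```

```text
[ 0.48772281 -0.05769217  0.26064774] [[325.2, 0.0, 277.8], [0.0, 325.2, 206.6], [0.0, 0.0, 1.0]] [[1.0, -0.03, -0.006, 0.487], [0.03, 0.969, 0.243, 0.009], [-0.001, -0.244, 0.97, 0.403], [0.0, 0.0, 0.0, 1.0]]
handle 1771 [ 0.48921991 -0.05444383] (0.48929864168167114, -0.055648766458034515) (0.015593094751238823, 0.05672468990087509) 1.274675965309143 0.186946279195969
0.125 [195. 205.] 1889 [ 0.4157 -0.0593  0.1329]
0.125 [363. 207.] 1883 [ 0.5629 -0.0568  0.1329]
0.125 [278. 294.] 686 [ 0.4913 -0.1428  0.1333]
0.09 [282. 122.] 1083 [0.4899 0.0136 0.1118]
0.09 [215. 187.] 340 [ 0.4284 -0.0485  0.104 ]
0.09 [344. 189.] 346 [ 0.5505 -0.0469  0.104 ]
0.02 [279. 177.] 14448 [ 0.4893 -0.0498  0.0269]
```

View pics/w1.png

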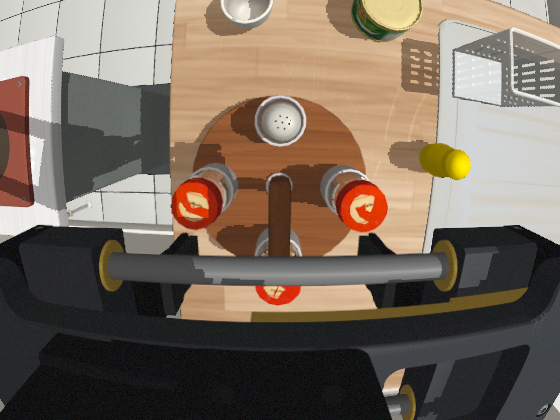

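The wrist view shows the bar running from (279,175) to (279,255), midway between the fingers. The salt is at (282,122) and the caps are at (197,203) and (361,205). The measured axis is about (0.489, -0.059) with the bar's top at 0.187, which agrees with the text, so I'll descend and grip.

Converted, 0.085 m / 0.6 = 0.1417, -0.0015 m / 0.6 = -0.0025.

>>> step_arm(motion="-0.0017 0.0017 0.05 0 0 0; -0.0025 0.0017 0.1 0 0 0; -0.0025 0.0017 0.1417 0 0 0; -0.0025 0.0017 0.1417 0 0 0; -0.0025 0.0017 0.1417 0 0 0")

```text
time_s: 2.65
ee_pos: [0.4898, -0.0591, 0.1774]
orientation: [[-0.031, 1.0, 0.001], [1.0, 0.031, -0.0], [-0.0, 0.001, -1.0]]
wrist_force: [0.5, 0.4, 0.4]
width: 0.0868
finger_force: 0.0
```

>>> step_arm(motion="0 0 0 0 0 0; 0 0 0 0 0 0; 0 0 0 0 0 0; 0 0 0 0 0 0; 0 0 0 0 0 0", gripper=0.0, newtons=25)

```text
time_s: 3.28
ee_pos: [0.4893, -0.0597, 0.1762]
orientation: [[-0.03, 1.0, -0.0], [1.0, 0.03, 0.0], [0.0, -0.0, -1.0]]
wrist_force: [-0.7, 0.5, 0.1]
width: 0.0451
finger_force: 0.0
```

>>> step_arm(motion="0 0 0 0 0 0; 0 0 0 0 0 0; 0 0 0 0 0 0; 0 0 0 0 0 0; 0 0 0 0 0 0")

```text
time_s: 3.9
ee_pos: [0.4886, -0.0596, 0.1761]
orientation: [[-0.03, 1.0, -0.002], [1.0, 0.03, 0.0], [0.0, -0.002, -1.0]]
wrist_force: [-5.8, -1.5, 2.9]
width: 0.0159
finger_force: 24.9
```

Converted, -21 degrees / 180 = -0.1167.

>>> step_arm(motion="0 0 0 0 0 -0.0111; 0 0 0 0 0 -0.0333; 0 0 0 0 0 -0.0611; 0 0 0 0 0 -0.0889; 0 0 0 0 0 -0.1167")

```text
time_s: 4.53
ee_pos: [0.4885, -0.0597, 0.1761]
orientation: [[-0.389, 0.921, -0.002], [0.921, 0.389, -0.0], [0.001, -0.002, -1.0]]
wrist_force: [-6.2, -0.1, 4.8]
width: 0.0157
finger_force: 24.9
```

Converted, -25 degrees / 180 = -0.1389.

>>> step_arm(motion="0 0 0 0 0 -0.0278; 0 0 0 0 0 -0.0556; 0 0 0 0 0 -0.0833; 0 0 0 0 0 -0.1111; 0 0 0 0 0 -0.1389")

```text
time_s: 5.15
ee_pos: [0.4885, -0.0597, 0.1761]
orientation: [[-0.742, 0.671, -0.002], [0.671, 0.742, -0.0], [0.001, -0.001, -1.0]]
wrist_force: [-6.8, -1.2, 3.9]
width: 0.0159
finger_force: 24.9
```

Converted, -25 degrees / 180 = -0.1389.

>>> step_arm(motion="0 0 0 0 0 -0.0278; 0 0 0 0 0 -0.0556; 0 0 0 0 0 -0.0833; 0 0 0 0 0 -0.1111; 0 0 0 0 0 -0.1389")

```text
time_s: 5.78
ee_pos: [0.4884, -0.0598, 0.1761]
orientation: [[-0.956, 0.294, -0.002], [0.294, 0.956, -0.0], [0.002, -0.001, -1.0]]
wrist_force: [-6.5, -0.4, 3.4]
width: 0.0158
finger_force: 24.9
```

Converted, -25 degrees / 180 = -0.1389.

>>> step_arm(motion="0 0 0 0 0 -0.0278; 0 0 0 0 0 -0.0556; 0 0 0 0 0 -0.0833; 0 0 0 0 0 -0.1111; 0 0 0 0 0 -0.1389")

```text
time_s: 6.4
ee_pos: [0.4884, -0.0599, 0.1761]
orientation: [[-0.991, -0.137, -0.002], [-0.137, 0.991, -0.001], [0.002, -0.0, -1.0]]
wrist_force: [-7.4, -0.9, 4.8]
width: 0.0158
finger_force: 24.9
```

Converted, -11 degrees / 180 = -0.0611.

>>> step_arm(motion="0 0 0 0 0 -0.0278; 0 0 0 0 0 -0.05; 0 0 0 0 0 -0.0611; 0 0 0 0 0 -0.0611; 0 0 0 0 0 -0.0611")

```text
time_s: 7.02
ee_pos: [0.4884, -0.06, 0.1761]
orientation: [[-0.947, -0.321, -0.002], [-0.321, 0.947, -0.001], [0.002, 0.0, -1.0]]
wrist_force: [-7.5, -1.6, 4.7]
width: 0.0161
finger_force: 25.0
```

Run:
```python
from h import *
o=[]
for n,(u0,v0) in (('top',(205,170)),('scene',(190,170))):
    im,d,w,P=cloud(n); np.savez(f'{n}1.npz',im=im,d=d,w=w); o.append(cv2.resize(im[v0:v0+150,u0:u0+130],None,fx=3,fy=3,interpolation=cv2.INTER_CUBIC))
cv2.imwrite('pics/turn1.png',np.hstack(o)[...,::-1])
P=camera_params('wrist'); im,d=get_image('wrist'); cv2.imwrite('pics/w2.png',im[...,::-1])
np.savez('w2.npz',im=im,d=d,K=P['camera_matrix'],T=P['extrinsics'])
```

```text
(no output)
```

View pics/turn1.png

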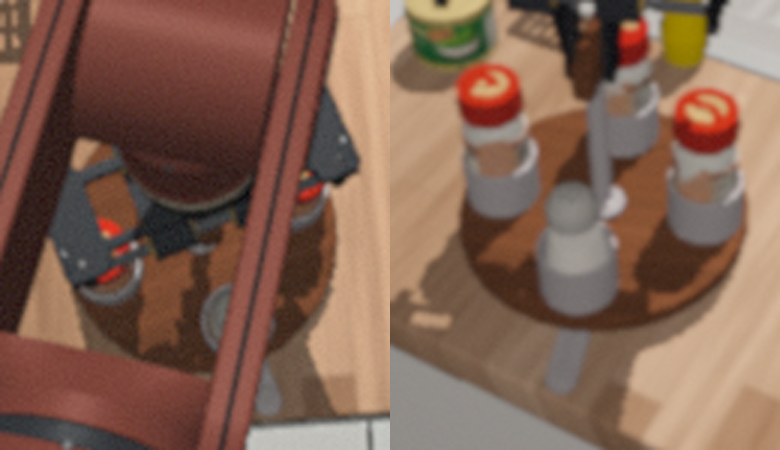

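View pics/w2.png

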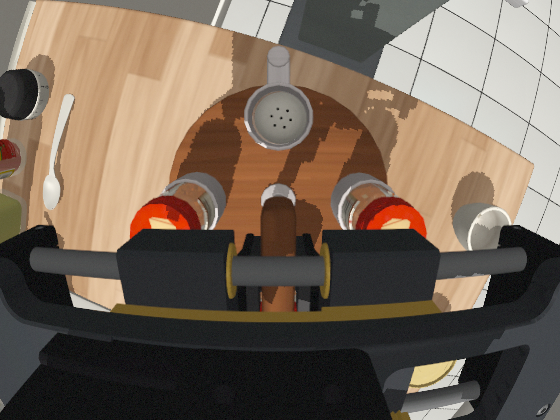

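The wrist view shows the salt cap (280,117), tab (278,60) and post base (278,190) in one line. The scene crop shows the salt standing right above the tab. I'll check the remaining offset numerically.

Run:
```python
from h import *
q=np.load('w2.npz');K,T=q['K'],q['T']
def pt(u,v,z):
    x=(u-K[0,2])/K[0,0];y=(v-K[1,2])/K[1,1];r=np.hypot(x,y);s=np.sin(r)/r
    g=T[:3,:3]@[x*s,-y*s,-np.cos(r)]; return (T[:3,3]+g*(z-T[2,3])/g[2])[:2]
hsv=cv2.cvtColor(q['im'],cv2.COLOR_RGB2HSV)
for v in (58,66,74,82):
    us=np.where(abs(np.diff(q['im'][v,255:305].mean(1)))>8)[0]+255; print(v,us)
ax=np.array([.4884,-.0600])
for n,a in (('tab',pt(278.5,60,.010)),('cap',pt(280.5,117,.115)),('cup rim',pt(279,116,.068)),('post base',pt(278,195,.03))):
    print(n,a.round(4),'r',np.hypot(*(a-ax)).round(4),'ang',round(np.degrees(np.arctan2(*(a-ax)[::-1]))%360,1))
```

```text
58 [267 268 287 288]
66 [267 268 272 280 281 283 287 288 290]
74 [267 268 288 290]
82 [267 268 279 280 288]
tab [ 0.3654 -0.1006] r 0.1295 ang 198.2
cap [ 0.4202 -0.0809] r 0.0713 ang 197.0
cup rim [ 0.4183 -0.0823] r 0.0735 ang 197.7
post base [ 0.4846 -0.0606] r 0.0039 ang 188.8
```

Converted, -1 degrees / 180 = -0.0056.

>>> step_arm(motion="0 0 0 0 0 -0.0056; 0 0 0 0 0 -0.0056; 0 0 0 0 0 -0.0056; 0 0 0 0 0 -0.0056; 0 0 0 0 0 -0.0056")

```text
time_s: 7.8
ee_pos: [0.4884, -0.06, 0.1761]
orientation: [[-0.941, -0.338, -0.002], [-0.338, 0.941, -0.001], [0.002, -0.0, -1.0]]
wrist_force: [-6.9, -1.6, 3.9]
width: 0.016
finger_force: 25.0
```

Run:
```python
from h import *
s=status.get_state(); print(s['finger_force'],s['joint_vel'].round(3)); print(workorder.hand_in())
```

```text
24.957194128073752 [-0.    -0.    -0.     0.     0.001  0.001]
the job is handed in; nothing more can be done
None
```

I turned the carousel about 108° by its handle, bringing the salt to about 1° (roughly 2 mm) of the pointer tab's line by my last measurement, and handed the job in at 7.8 s with the handle still gripped at 25 N; the verdict was not shown.

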